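# Clamp a drawer pull with the recessed jig knob

## Task

Lay the walnut drawer pull, foot down, in the clamping jig: lengthwise in the middle of the channel between the steel jaw and the wooden stop. Then reach into the collar and turn the recessed knob clockwise until the jaw presses the pull against the stop with about 15 N of force (under 8 N is too loose, over 24 N at any time dents the wood), and leave it clamped like that. Do not push hard against the collar (15 N at most), and leave everything else on the bench where it is.

Things in the scene. Friction and masses are not known exactly. Their poses are not given: they have to be found in the camera images.
- jig: Low clamping jig screwed to the bench: pale wooden base board 160 (its x) x 230 (its y) x 18 mm, spanning y -155 to +75 mm of the origin. Origin on the bench top; z up, so the board's top is at z +18. On the board, along y: square aluminium collar with the knob (centre y -97), steel jaw, open channel, wooden stop (face at y +35).
- channel (a point): Point on the board's top in the channel (jig frame x 0, y +12.5, z +18 mm; axes as the jig): here the pull's origin lies when it is against the stop. The channel, between jaw and stop, is open above and at both x ends; its free width is 50 to 57 mm (unknown within that) at knob angle 0, less 10 mm per rad of knob.
- jaw_home (a point): Fixed point of the jig at y -15 mm, z +27 mm. The steel jaw (60 mm wide, 14 mm high) has its face 0 to 7 mm behind this (towards the collar) at knob 0: its foot is screwed in or out by an unknown amount. It moves to +y 10 mm per rad of knob, so meets a pull on the stop at 0.5 to 1.2 rad. It is sprung, 10 N/mm: then force grows about 100 N per rad of knob.
- stop: Fixed wooden fence of the jig, 120 x 24 mm, 16 mm high on the board. Origin at the bottom centre of its face that looks at the jaw (jig frame x 0, y +35, z +18 mm); the body lies on its +y side.
- collar: Fixed square aluminium block 104 x 104 mm, from 18 to 80 mm above the bench, with a round well 84 mm wide in which the knob sits. Origin on the well's axis at the block's underside (jig frame y -97, z +18).
- knob_grip (a point): Point on the knob's upright axis, 51 mm above the bench, where to grip. The black knob has a disc 48 mm wide from 20 to 28 mm above the bench and on it a bar 42 mm long, 14 mm thick, from 28 to 64 mm above the bench. The point turns with the knob: its x axis lies along the bar; z up.
- knob (a joint): Knob angle in rad, 0 to 2.2; grows clockwise seen from above, driving the jaw to the stop. 0: bar along jig x; starts at 0 to 0.15. Clamping adds 0.010 N m per N to about 0.25 N m of friction while it turns. At rest friction takes up to 0.25 N m either way, so holds the knob where left; after equal small steps the held moment's rise since before contact is the clamping part.
- pull: Walnut drawer pull, about 120 g: a foot 80 (x) x 45 (y) x 18 mm and on its middle a rib 60 (x) x 16 (y) mm that rises from 18 to 46 mm above its underside, to be gripped. Origin at the centre of the underside, z up; it starts lying foot down on the bench, right (-y) of the jig. Symmetric under a half turn.
- sanding_block: Bystander to leave alone: cork sanding block 75 x 40 x 29 mm, beside the stop. Origin at its underside.
- glue: Bystander to leave alone: white glue bottle 48 mm wide, 85 mm high, beyond the jig. Origin at its underside.
- wax_tin: Bystander to leave alone: flat steel wax tin 64 mm wide, 35 mm high. Origin at its underside.
- screwdriver: Bystander to leave alone: screwdriver lying on the bench. Origin at its underside (in the handle's line).
- bench_dog: Bystander to leave alone: small wooden bench dog 28 mm wide, 50 mm high. Origin at its underside.
- offcut: Bystander to leave alone: wood offcut 140 x 35 x 20 mm. Origin at its underside.
- screw_cup: Bystander to leave alone: grey cup 70 mm wide, 50 mm high. Origin at its underside.
Not all that is in view belongs to the job. Of the things that look like the pull, take the one that is nearest to the robot's base at the start.

How it is judged:
By the outcome, as a careful person would: the job done as asked, in the order asked, and still so for the second after the job is handed in, with the robot touching nothing.
It also fails if it takes over 72 s, if anything falls off the work surface, if the arm or the gripper's body presses on something with over 40 N, if the wrist force passes 120 N, or if a joint passes its speed limit or range.

## Robot

A 6-joint arm with a two-finger parallel gripper is mounted at the origin on the work surface. World frame = base frame: x ahead of the robot, y to its left, z up, the work surface at z = 0. Lengths are in m, angles in rad, forces in N, time in s.
With the tool pointing down it reaches from about 0.35 to 0.975 m from the base axis. Payload 4.9 kg.
Tool frame: the origin (TCP) lies at the very end of the fingers, on their centre line; the grasp point (between the pads) lies 19 mm behind it (ctrl.grip_point_offset is the distance from the TCP to the grasp point, in m); z points along the fingers, y is the line along which they close (so a half turn about z gives the same grasp; the last joint's range is limited). The gripper opens to 85 mm and grips with 20 to 120 N. Pads are 22 mm wide; open, the fingers measure 114 mm over their backs; the gripper's body (76 mm by 85 mm) begins 54 mm behind the grasp point. The pads swing forward as they close: fully open they stand 13 mm farther back than shut.
Start: joints at [-0.119, 0.053, 1.613, -0, 1.476, -0.119], TCP at [0.625, 0, 0.231] pointing down, gripper open.
Joint ranges: [-3.01, 3.01], [-1.01, 2.22], [0.06, 2.58], [-1.02, 4.17], [0.09, 2.62], [-3.14, 3.14]. Speed limits (rad/s): [2.57, 2.57, 3.14, 3.14, 3.14, 3.14].

## Interface

Orientations are given as a rotation vector (axis times angle).
In Python, from station import ctrl gives the robot as it stands.
- The arm moves only by the tool send_rows, never from a script. Its argument "rows" is a list of rows, each a list of 3 entries, a list of its own where there are three numbers: the finger opening in cm, from 0 to 8.54, then the shift along the tool's x, y, z in cm, then the turn about the tool's z in degrees. A call has 1 to 10 rows; each row shifts and turns the commanded pose from where the row before left it, along the tool's axes as they then stand; what a row does not reach is not made up. A row lasts 1/8 s, in which the tool goes at most 62.5 mm and 10.7 degrees, less where a joint would pass 70% of its speed; a pose out of reach is approached as far as the arm can. A call with a gripper value outside its range is refused whole. The fingers move at their own pace and stop on an object; "newtons" is the grip in N (left out, the last holds). Time passes only in rows, so rows that do not move let the fingers close. It gives the time, the measured TCP pose, the force, the opening and the grip force at its end, in the units of the state.
- ctrl.get_obs(): the state, without advancing time (a new reading comes with each control period).
- ctrl.get_image(name): name is "scene" or "side" or "wrist"; returns a dict with "frame" (384x512x3 uint8, red, green, blue), "range_z" (384x512 float32, m along the optical axis (not along the pixel's ray), 0 where there is no reading), "fx", "fy", "cx", "cy" (pixels), "k1" (the pictures are not rectified: a ray, as slopes to the right and down, at radius r is drawn at 1 + k1 r^2 times it, then the intrinsics apply), "cam_to_world" (4x4, takes a point from camera to world coordinates). Camera axes: x right, y down, z forward; pixel columns grow to the right and rows downward; lengths in m; the calibration is good to about 2 mm. A picture is of the moment at which its call begins.
- ctrl.finish_job(): hands the job in; it is judged then, once.
The state is a dict: "t": time; "q": joint angles; "dq": joint speeds; "effort": joint torques, N m; "tool_pos": TCP position; "tool_rot": TCP orientation; "contact_force": force on the tool from outside, world axes, zero at the start; "wrist_torque": the same for the moment, N m; "opening": finger opening in m; "grip_force": force on a finger pad.
Only numpy, scipy, OpenCV 4.12 (cv2) and the standard library are available. Lean on these libraries where they do the work, as an engineer would, in place of code of your own. Each camera call takes 0.05 s, during which the arm holds its last target. There are 200 camera calls.

## Working session

There is one attempt and no reset: what is moved stays moved. The work goes in short steps, Python scripts to look and compute and a tool call to move; the robot and the scene stay as the last step left them, time stands still between calls to the robot, and variables do not carry over. Pictures are saved under pics/ and viewed, at most 10 in all, crops included, and the job is handed in when it is done.

Besides the shell and the picture viewer there is one more tool, called after ">>>" by a JSON object that holds its "api" and its "payload", one argument or row to a line. send_rows: Moves the arm, as the interface text tells. Its arguments: {"type":"object","properties":{"rows":{"type":"array","items":{"type":"array"}},"newtons":{"type":"number"}},"required":["rows"]}

```bash
mkdir -p pics; ls; cat > h.py <<'E'
import numpy as np, cv2
from station import ctrl
from scipy.spatial.transform import Rotation as R
def save(d,n): cv2.imwrite('pics/'+n,d['frame'][:,:,::-1])
def slopes(d,u,v):
    K=np.array([[d['fx'],0,d['cx']],[0,d['fy'],d['cy']],[0,0,1.]])
    p=np.stack([np.ravel(u),np.ravel(v)],1).astype(float)
    x=(p[:,0]-d['cx'])/d['fx'];y=(p[:,1]-d['cy'])/d['fy'];a,b=x.copy(),y.copy()
    for _ in range(20):
        s=1+d['k1']*(a*a+b*b);a,b=x/s,y/s
    return np.stack([a,b,np.ones_like(a)],1)
def plane(d,u,v,z):
    T=d['cam_to_world'];r=slopes(d,u,v)@T[:3,:3].T;o=T[:3,3]
    return o+r*((z-o[2])/r[:,2])[:,None]
def cloud(d):
    v,u=np.mgrid[:384,:512];T=d['cam_to_world']
    return ((slopes(d,u,v)*d['range_z'].reshape(-1,1))@T[:3,:3].T+T[:3,3]).reshape(384,512,3)
E
python3 - <<'E'
from h import *
import pickle
D={}
for n in ['scene','side','wrist']:
    D[n]=ctrl.get_image(n); print(n,D[n]['cam_to_world'].round(3).tolist())
pickle.dump(D,open('D0.pkl','wb'))
cv2.imwrite('pics/a.png',np.hstack([cv2.resize(D[n]['frame'],(800,600)) for n in ['scene']])[:,:,::-1])
cv2.imwrite('pics/b.png',cv2.resize(np.hstack([D[n]['frame'] for n in ['side','wrist']]),(800,300))[:,:,::-1])
print(ctrl.get_obs())
E
```

```text
pics
scene [[0.817, 0.443, -0.37, 1.068], [0.577, -0.618, 0.534, -0.84], [0.008, -0.65, -0.76, 1.133], [0.0, 0.0, 0.0, 1.0]]
side [[-0.773, -0.331, 0.541, -0.248], [-0.635, 0.392, -0.666, 0.939], [0.009, -0.859, -0.513, 0.819], [0.0, 0.0, 0.0, 1.0]]
wrist [[1.0, 0.001, -0.001, 0.626], [0.001, -0.953, -0.301, 0.076], [-0.002, 0.301, -0.953, 0.374], [0.0, 0.0, 0.0, 1.0]]
{'t': 0.15, 'q': array([-1.19019821e-01,  5.32218745e-02,  1.61396586e+00, -8.70907291e-06,
        1.47603859e+00, -1.18969086e-01]), 'dq': array([-2.52872364e-03, -2.70458760e-03, -2.72439119e-03, -8.19682595e-05,
        7.16762463e-04,  1.02154991e-03]), 'effort': array([ 5.10442842e-04, -3.94241810e+01, -3.70721948e+01, -1.15854355e-04,
        4.61802789e-03,  5.00508997e-05]), 'tool_pos': array([6.24508270e-01, 4.43912758e-05, 2.30342733e-01]), 'tool_rot': array([-2.22059235e+00, -2.22048153e+00,  1.59636675e-03]), 'contact_force': array([-0.91907068, -0.48094679, -0.0387642 ]), 'wrist_torque': array([0.06270178, 0.00289609, 0.01035183]), 'grip_force': 0.0, 'opening': 0.08530331356628887}
```

View pics/a.png

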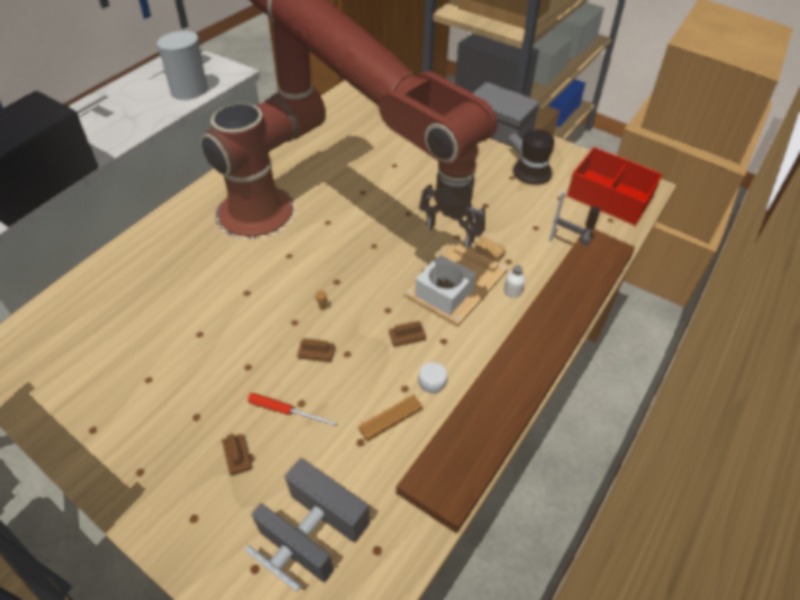

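View pics/b.png

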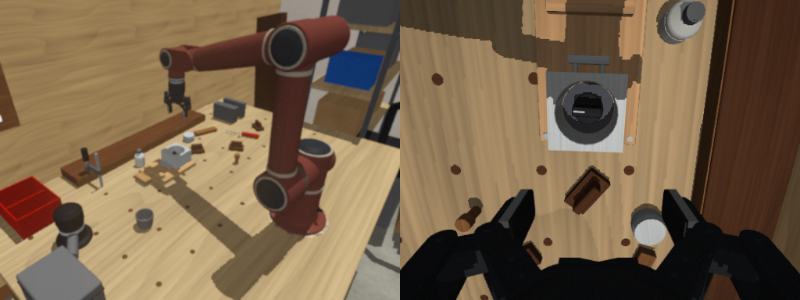

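The scene picture shows three pull look-alikes, at (317,350), (407,333) and (237,455) of 800x600. The jig's collar is at (445,285), and the wrist view shows the collar and one pull near (587,190). Next I'll measure how far each one is from the base.

```bash
python3 - <<'E'
from h import *
import pickle
D=pickle.load(open('D0.pkl','rb'));d=D['scene'];s=512/800
for n,u,v in [('A',317,350),('B',407,333),('C',237,455),('collar',445,285),('dog',321,299),('tin',432,377),('offcut',390,417),('sdr',270,403)]:
    p=plane(d,u*s,v*s,0.02)[0]; print(n,p.round(3),np.hypot(*p[:2]).round(3))
c=d['frame'][200:300,140:290,::-1]; w=D['wrist']['frame'][:, :, ::-1]
cv2.imwrite('pics/c.png',np.vstack([cv2.resize(c,(450,300),interpolation=2),cv2.resize(w,(450,300),interpolation=2)]))
w=D['wrist'];X=cloud(w)
# jig: collar top at z~0.08
m=(abs(X[...,2]-.08)<.006)&(X[...,1]>-.0)&(X[...,1]<.3)&(w['range_z']>0)
print(m.sum())
q=X[m][:,:2].astype(np.float32);print(q.min(0),q.max(0));print(cv2.minAreaRect(q*1000))
for z0,z1 in [(.01,.024),(.024,.04),(.05,.07)]:
  k=(X[...,2]>z0)&(X[...,2]<z1)&(w['range_z']>0)
  P=X[k];print(z0,len(P),P.min(0).round(3),P.max(0).round(3))
E
```

```text
A [ 0.469 -0.281  0.02 ] 0.547
B [ 0.607 -0.123  0.02 ] 0.619
C [ 0.505 -0.576  0.02 ] 0.766
collar [0.599 0.055 0.02 ] 0.601
dog [ 0.379 -0.159  0.02 ] 0.411
tin [ 0.72  -0.191  0.02 ] 0.745
offcut [ 0.703 -0.325  0.02 ] 0.774
sdr [ 0.476 -0.447  0.02 ] 0.653
4205
[5.5599582e-01 1.9639789e-04] [0.7495395 0.1647173]
((658.7005615234375, 65.58399200439453), (239.5719451904297, 119.38285064697266), 23.762048721313477)
0.01 18414 [ 0.381 -0.286  0.01 ] [0.806 0.189 0.024]
0.024 7558 [ 0.377 -0.219  0.024] [0.805 0.185 0.04 ]
0.05 2558 [ 0.373 -0.179  0.05 ] [0.762 0.175 0.07 ]
```

View pics/c.png

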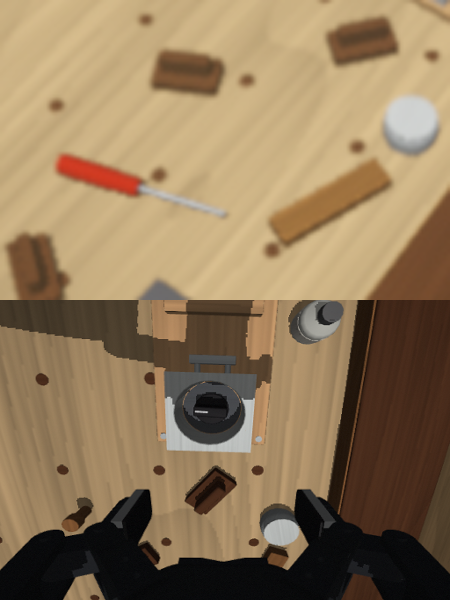

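Candidates with their distance from the base: A (317,350) at 0.547 m, B (407,333) at 0.619 m and C (237,455) at 0.766 m. The crop shows A has the foot and rib described, so I choose A. First I'll look at the jig from above.

>>> {"api": "send_rows", "payload": {
  "rows": [
    [8.5,[5,0,-2],0],
    [8.5,[5,0,-2],0],
    [8.5,[4,0,-2],0],
    [8.5,[0,0,0],0],
    [8.5,[0,0,0],0]
  ]
}}

```text
t: 0.78
tool_pos: [0.6247, 0.1396, 0.2904]
tool_rot: [-2.221, -2.221, 0.002]
contact_force: [-0.0, -0.4, -0.3]
opening: 0.085
grip_force: 0.0
```

```bash
python3 - <<'E'
from h import *
import pickle
d=ctrl.get_image('wrist');pickle.dump(d,open('D1.pkl','wb'));print(ctrl.get_obs()['tool_pos'])
cv2.imwrite('pics/d.png',cv2.resize(d['frame'],(800,600),interpolation=2)[:,:,::-1])
E
```

```text
[0.62456946 0.13911122 0.28994288]
```

View pics/d.png

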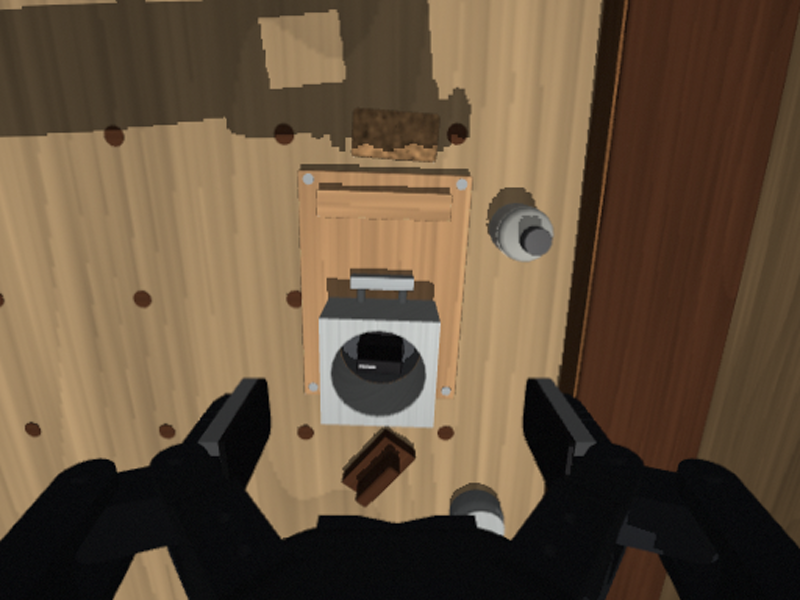

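The view is clear. The board's back corners are at (299,168) and (470,175), the collar's top face spans (319,320) to (434,427), the jaw's top is at (382,283), and the stop's front edge runs along about (318..450,217).

```bash
python3 - <<'E'
from h import *
import pickle
d=pickle.load(open('D1.pkl','rb'));s=.64
f=d['frame'].astype(int);hsv=cv2.cvtColor(d['frame'],cv2.COLOR_RGB2HSV)
def rect(mask,z,box,name):
    u0,v0,u1,v1=[int(a*s) for a in box];m=np.zeros(mask.shape,np.uint8);m[v0:v1,u0:u1]=mask[v0:v1,u0:u1]
    cs,_=cv2.findContours(m,cv2.RETR_EXTERNAL,cv2.CHAIN_APPROX_NONE);c=max(cs,key=cv2.contourArea).reshape(-1,2)
    p=plane(d,c[:,0],c[:,1],z)[:,:2]*1000;r=cv2.minAreaRect(p.astype(np.float32));print(name,r);return r
rect((hsv[...,1]<40)&(hsv[...,2]>150),.080,(290,300,470,450),'collartop')
rect((hsv[...,1]<40)&(hsv[...,2]>150),.032 ,(335,262,430,294),'jawtop')
for n,u,v,z in [('bBL',299,170,.018),('bBR',470,175,.018),('bFL',306,394,.018),('bFR',454,398,.018),
 ('stopFL',318,217,.034),('stopFR',450,219,.034),('stopBL',319,188,.034),('stopBR',452,193,.034),
 ('cFL',321,425,.08),('cFR',434,427,.08),('cBL',319,320,.08),('cBR',440,320,.08),('jfL',351,277,.034),('jfR',413,277,.034)]:
    print(n,(plane(d,u*s,v*s,z)[0]*1000).round(1))
X=cloud(d)
for u,v in [(380,415),(380,390),(385,205),(385,245),(382,283)]: print(X[int(v*s),int(u*s)].round(4))
E
```

```text
collartop ((609.236328125, 32.52132034301758), (104.16278839111328, 104.23870086669922), 88.1209487915039)
jawtop ((612.2537231445312, 103.39995574951172), (57.816436767578125, 10.742011070251465), 0.05871495231986046)
bBL [537.2 206.7  18. ]
bBR [692.9 202.4  18. ]
bFL [529.7 -22.7  18. ]
bFR [687.6 -27.2  18. ]
stopFL [555.2 166.2  34. ]
stopFR [674.1 164.5  34. ]
stopBL [557.4 191.6  34. ]
stopBR [675.1 187.4  34. ]
cFL [555.9 -19.6  80. ]
cFR [661.  -21.5  80. ]
cBL [559.7  84.4  80. ]
cBR [663.2  84.6  80. ]
jfL [583.3 110.4  34. ]
jfR [641.5 110.4  34. ]
[ 0.6106 -0.0082  0.0794]
[ 0.6089 -0.0095  0.0305]
[0.6151 0.1772 0.0348]
[0.6144 0.1391 0.019 ]
[0.6117 0.1052 0.0356]
```

>>> {"api": "send_rows", "payload": {
  "rows": [
    [8.5,[-6,-2,1],0],
    [8.5,[-6,-2,1],0],
    [8.5,[-6,-2.5,1],0],
    [8.5,[-6,-3,1],0],
    [8.5,[-6,-3,1],0],
    [8.5,[-6,-3,1],0],
    [8.5,[-2,0,0],0],
    [8.5,[0,0,0],0],
    [8.5,[0,0,0],0]
  ]
}}

```text
t: 1.95
tool_pos: [0.4797, -0.2194, 0.2346]
tool_rot: [-2.22, -2.222, -0.001]
contact_force: [0.6, 0.6, 0.1]
opening: 0.0849
grip_force: 0.0
```

```bash
python3 - <<'E'
from h import *
import pickle
d=ctrl.get_image('wrist');pickle.dump(d,open('D2.pkl','wb'));print(ctrl.get_obs()['tool_pos'])
cv2.imwrite('pics/e.png',cv2.resize(d['frame'],(800,600),interpolation=2)[:,:,::-1])
E
```

```text
[ 0.47981086 -0.21904705  0.23469447]
```

View pics/e.png

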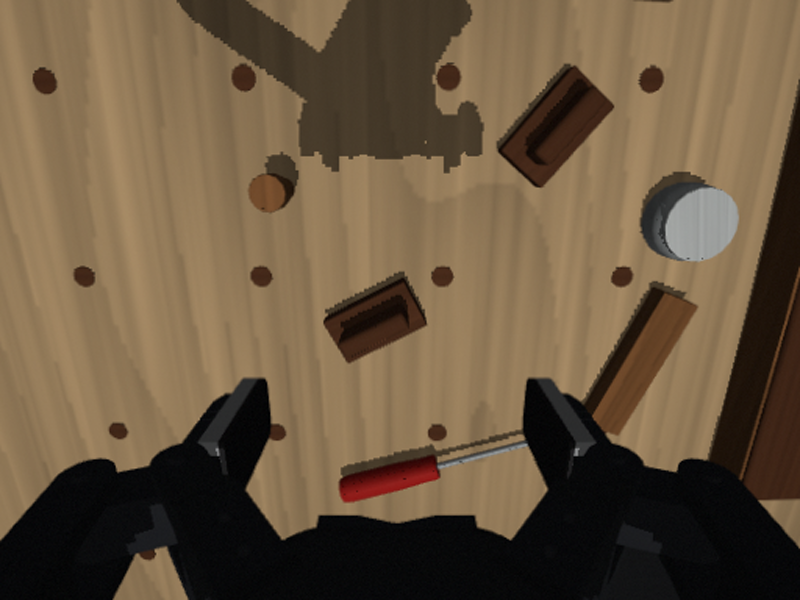

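The picture shows pull A at (375,320), with the rib's ridge running from about (345,340) to (408,300). B is at (556,125), the dog at (268,192) and the screwdriver at (390,480).

```bash
python3 - <<'E'
from h import *
import pickle
d=pickle.load(open('D2.pkl','rb'))
X=cloud(d);X=X.reshape(-1,3);P=X[(abs(X[:,0]-.465)<.07)&(abs(X[:,1]+.28)<.07)]
for a,b,n in [(.04,.052,'rib'),(.012,.052,'all'),(.012,.024,'foot')]:
    Q=P[(P[:,2]>a)&(P[:,2]<b)]
    print(n,len(Q),Q[:,2].mean(),cv2.minAreaRect((Q[:,:2]*1000).astype(np.float32)))
# colour mask
h=cv2.cvtColor(d['frame'],cv2.COLOR_RGB2HSV);m=(h[...,2]<95)&(h[...,1]>100)
k=np.zeros(m.shape,np.uint8);k[165:240,195:285]=m[165:240,195:285]
cs,_=cv2.findContours(k,0,cv2.CHAIN_APPROX_NONE);c=max(cs,key=cv2.contourArea).reshape(-1,2)
ap=cv2.minAreaRect(c.astype(np.float32));print(ap)
for u,v in [(405,280),(427,323),(347,362),(324,322)]: print((plane(d,u*.64,v*.64,.018)[0]*1000).round(1))
E
```

```text
rib 585 0.04658436936369248 ((462.146240234375, -279.28717041015625), (59.378536224365234, 16.313949584960938), 27.33402442932129)
all 1879 0.028910117827393216 ((462.00750732421875, -279.5103759765625), (79.8957290649414, 45.16995620727539), 27.717588424682617)
foot 1118 0.019123284617569288 ((462.00750732421875, -279.5103759765625), (79.8957290649414, 45.16995620727539), 27.717588424682617)
((239.2285919189453, 202.97311401367188), (38.037330627441406, 61.04291915893555), 62.74467086791992)
[ 488.5 -240.3   18. ]
[ 508.  -279.1   18. ]
[ 436.9 -316.6   18. ]
[ 418.1 -278.3   18. ]
```

Pull A is at (462,-279.5) mm with its long axis at +27.7°. I'll approach with the fingers across the rib.

>>> {"api": "send_rows", "payload": {
  "rows": [
    [4.5,[-6.05,-1.8,0],0],
    [4.5,[0,0,2],10.4],
    [4.5,[0,0,3],10.4],
    [4.5,[0,0,3],10.4],
    [4.5,[0,0,3],10.4],
    [4.5,[0,0,2],10.4],
    [4.5,[0,0,2],10.3],
    [4.5,[0,0,2],0],
    [4.5,[0,0,0],0]
  ],
  "newtons": 40
}}

```text
t: 3.12
tool_pos: [0.4607, -0.2782, 0.0626]
tool_rot: [-3.046, -0.757, 0.004]
contact_force: [0.6, -0.3, -0.1]
opening: 0.0452
grip_force: 0.0
```

```bash
python3 - <<'E'
from h import *
o=ctrl.get_obs();M=R.from_rotvec(o['tool_rot']).as_matrix();print(o['tool_pos'],np.degrees(np.arctan2(M[1,1],M[0,1])),M[:,2],o['q'])
d=ctrl.get_image('wrist');X=cloud(d).reshape(-1,3)
P=X[(abs(X[:,0]-.465)<.07)&(abs(X[:,1]+.28)<.07)]
for a,b,n in [(.04,.05,'rib'),(.012,.05,'all')]:
    Q=P[(P[:,2]>a)&(P[:,2]<b)]
    print(n,len(Q),cv2.minAreaRect((Q[:,:2]*1000).astype(np.float32)) if len(Q) else '')
cv2.imwrite('pics/f.png',cv2.resize(d['frame'],(512,384))[:,:,::-1])
E
```

```text
[ 0.46068846 -0.27824821  0.06263003] -62.07776770334994 [-0.0030597   0.00256931 -0.99999202] [-6.81686879e-01  1.77291500e-02  1.94650912e+00  7.26034022e-05
  1.18134922e+00  4.01744082e-01]
rib 2222 ((462.2225646972656, -278.9897155761719), (59.39079284667969, 16.024112701416016), 27.84839630126953)
all 6736 ((462.0996398925781, -279.1156005859375), (79.64718627929688, 45.15235137939453), 27.805360794067383)
```

View pics/f.png

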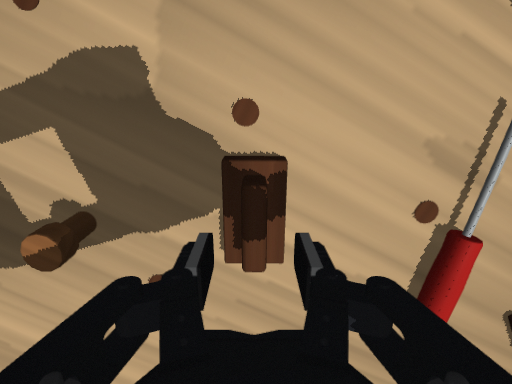

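The pull lies square between the fingers, rib at (255,220). I'll make a small correction, go down and close.

>>> {"api": "send_rows", "payload": {
  "rows": [
    [4.5,[0.1,0.14,2],0],
    [4.5,[0,0,1.4],0],
    [4.5,[0,0,0.5],0],
    [1.4,[0,0,0],0],
    [1.4,[0,0,0],0],
    [1.4,[0,0,0],0],
    [1.4,[0,0,0],0]
  ],
  "newtons": 40
}}

```text
t: 4.05
tool_pos: [0.4631, -0.2808, 0.0259]
tool_rot: [3.05, 0.752, 0.001]
contact_force: [0.4, 0.8, 0.2]
opening: 0.015
grip_force: 39.9
```

>>> {"api": "send_rows", "payload": {
  "rows": [
    [1.4,[0,0,-2],0],
    [1.4,[0,0,-5],0],
    [1.4,[0,0,-5],10],
    [1.4,[0,0,-4],10],
    [1.4,[0,0,0],9.5],
    [1.4,[0,0,0],0]
  ]
}}

```text
t: 4.8
tool_pos: [0.463, -0.2807, 0.1862]
tool_rot: [3.141, -0.046, 0.001]
contact_force: [0.1, -0.5, -0.3]
opening: 0.0152
grip_force: 39.8
```

>>> {"api": "send_rows", "payload": {
  "rows": [
    [1.4,[1.5,-4,0],0],
    [1.4,[1.7,-5.5,0],0],
    [1.4,[2,-5.5,0],0],
    [1.4,[2,-5.5,0],0],
    [1.4,[2,-5.5,0],0],
    [1.4,[2,-5.5,0],0],
    [1.4,[1.5,-5,0],0],
    [1.4,[1,-4,0],0],
    [1.4,[0,-2,0],0],
    [1.4,[0,0,0],0]
  ]
}}

```text
t: 6.05
tool_pos: [0.6125, 0.1404, 0.1846]
tool_rot: [3.141, -0.045, -0.003]
contact_force: [0.6, -0.6, -0.9]
opening: 0.0154
grip_force: 39.7
```

```bash
python3 - <<'E'
from h import *
import pickle
for i in range(1):
    d=ctrl.get_image('wrist')
pickle.dump(d,open('D3.pkl','wb'))
o=ctrl.get_obs();M=R.from_rotvec(o['tool_rot']).as_matrix();print(o['tool_pos'],np.degrees(np.arctan2(M[1,1],M[0,1])),M[:,2],o['contact_force'],o['wrist_torque'])
cv2.imwrite('pics/g.png',cv2.resize(d['frame'],(800,600),interpolation=2)[:,:,::-1])
E
```

```text
[0.61263363 0.13930185 0.18482135] -91.72168688495081 [-1.48543695e-03 -9.42396621e-04 -9.99998453e-01] [ 0.05973324 -1.10029864 -0.75953522] [ 0.0300825   0.03366621 -0.00884894]
```

View pics/g.png

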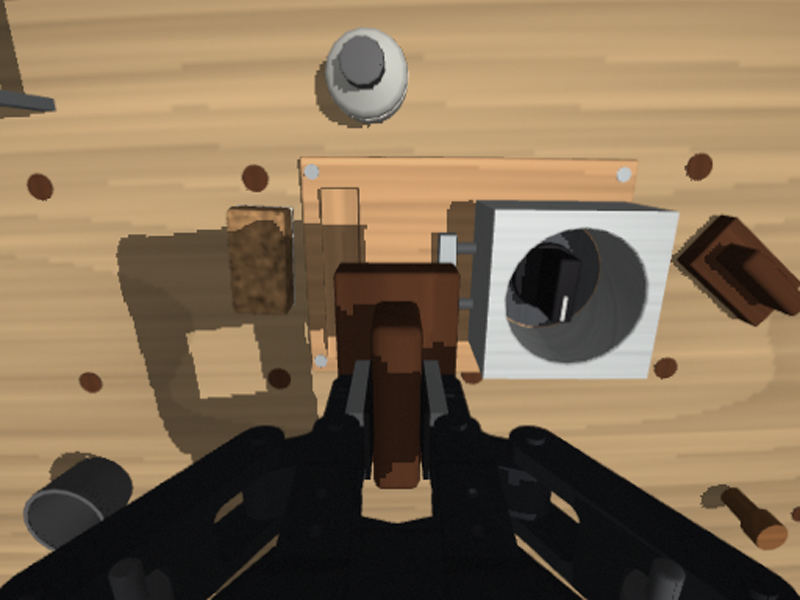

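The held pull is level: rib at (397,350), foot edge at (335..460,265). The stop is at (340,240) and the jaw at (447,247). Next, measure the pull against the stop and jaw in this view.

```bash
python3 - <<'E'
from h import *
import pickle
d=pickle.load(open('D3.pkl','rb'));X=cloud(d);Y=X.reshape(-1,3)
P=Y[(abs(Y[:,0]-.612)<.08)&(abs(Y[:,1]-.14)<.04)]
def foot(a,b):
  Q=P[(P[:,2]>a)&(P[:,2]<b)];print(a,len(Q),Q[:,2].mean() if len(Q) else 0,cv2.minAreaRect((Q[:,:2]*1000).astype(np.float32)) if len(Q) else '')
foot(.168,.183);foot(.198,.212)
s=.64
# stop top edge, jaw
for n,u,v,z in [('stop fr top',358,190,.034),('jaw face top',438,235,.034),('stopback',320,190,.034),('collBk',478,204,.08),('collFr',679,212,.08),('bL',300,158,.018),('bR',637,160,.018),('foot cnrL',336,265,.177),('foot cnrR',460,266,.177)]:
    print(n,(plane(d,u*s,v*s,z)[0]*1000).round(1))
Q=Y[(abs(Y[:,2]-.034)<.004)&(abs(Y[:,0]-.65)<.025)&(abs(Y[:,1]-.14)<.06)]
yy=np.sort(Q[:,1]);print(np.histogram(yy,bins=np.arange(.08,.2,.004)))
E
```

```text
0.168 3771 0.1773370247964946 ((613.1107177734375, 139.5124969482422), (45.109825134277344, 79.51913452148438), 88.3282241821289)
0.198 4097 0.20530352775605357 ((614.2012329101562, 137.1847686767578), (59.010528564453125, 39.80978775024414), 19.951133728027344)
stop fr top [672.2 162.4  34. ]
jaw face top [641.3 110.4  34. ]
stopback [672.9 187.1  34. ]
collBk [665.7  92.5  80. ]
collFr [658.7 -21.3  80. ]
bL [693.3 201.7  18. ]
bR [686.5 -26.4  18. ]
foot cnrL [655.7 159.5 177. ]
foot cnrR [654.2 115.9 177. ]
(array([ 27,  43,  24,  26,  33,  64,  65,  30,   0,   0,   0,   0,   0,
         0,   0,   0,   0,   0,   0,   0,  17, 186, 182, 176, 180, 183,
       170,   8,   0]), array([0.08 , 0.084, 0.088, 0.092, 0.096, 0.1  , 0.104, 0.108, 0.112,
       0.116, 0.12 , 0.124, 0.128, 0.132, 0.136, 0.14 , 0.144, 0.148,
       0.152, 0.156, 0.16 , 0.164, 0.168, 0.172, 0.176, 0.18 , 0.184,
       0.188, 0.192, 0.196]))
```

>>> {"api": "send_rows", "payload": {
  "rows": [
    [1.4,[0,-0.1,3],0],
    [1.4,[0,0,4],0],
    [1.4,[0,0,3.5],0],
    [1.4,[0,0,2],0],
    [1.4,[0,0,0.8],0],
    [1.4,[0,0,0.3],0],
    [1.4,[0,0,0],0],
    [1.4,[0,0,0],0]
  ]
}}

```text
t: 7.1
tool_pos: [0.6142, 0.141, 0.051]
tool_rot: [-3.141, 0.049, -0.003]
contact_force: [-0.1, 0.3, -1.0]
opening: 0.015
grip_force: 39.8
```

>>> {"api": "send_rows", "payload": {
  "rows": [
    [1.4,[0,0,0.2],0],
    [1.4,[0,0,0.1],0],
    [1.4,[0,0,0],0]
  ]
}}

```text
t: 7.48
tool_pos: [0.6131, 0.1408, 0.0465]
tool_rot: [3.141, -0.049, -0.0]
contact_force: [0.4, 0.2, -0.8]
opening: 0.015
grip_force: 39.8
```

>>> {"api": "send_rows", "payload": {
  "rows": [
    [1.4,[0,0,0.15],0],
    [1.4,[0,0,0.1],0],
    [1.4,[0,0,0.05],0],
    [1.4,[0,0,0],0]
  ]
}}

```text
t: 7.98
tool_pos: [0.6133, 0.1408, 0.0439]
tool_rot: [3.141, -0.049, -0.0]
contact_force: [-1.7, -0.1, 1.5]
opening: 0.0156
grip_force: 40.1
```

>>> {"api": "send_rows", "payload": {
  "rows": [
    [2.6,[0,0,0],0],
    [3.6,[0,0,0],0],
    [3.6,[0,0,0],0],
    [3.6,[0,0,-1],0],
    [3.6,[0,0,-4],0],
    [3.6,[0,0,-5],0],
    [3.6,[0,0,-4],0],
    [3.6,[0,0,0],0],
    [3.6,[0,0,0],0]
  ]
}}

```text
t: 9.1
tool_pos: [0.613, 0.1408, 0.1836]
tool_rot: [-3.141, 0.049, 0.0]
contact_force: [-0.3, 0.3, 0.1]
opening: 0.036
grip_force: 0.0
```

```bash
python3 - <<'E'
from h import *
import pickle
d=ctrl.get_image('wrist');pickle.dump(d,open('D4.pkl','wb'))
o=ctrl.get_obs();M=R.from_rotvec(o['tool_rot']).as_matrix();print(o['tool_pos'],np.degrees(np.arctan2(M[1,1],M[0,1])),o['q'])
Y=cloud(d).reshape(-1,3)
def r(x,y,w,h,a,b,n):
  Q=Y[(abs(Y[:,0]-x)<w)&(abs(Y[:,1]-y)<h)&(Y[:,2]>a)&(Y[:,2]<b)];print(n,len(Q),Q[:,2].mean() if len(Q) else 0,cv2.minAreaRect((Q[:,:2]*1000).astype(np.float32)) if len(Q) else '')
r(.612,.14,.07,.04,.058,.070,'rib');r(.612,.138,.045,.025,.0352,.039,'foot')
r(.61,.03,.04,.04,.058,.069,'knobbar');r(.61,.03,.06,.06,.076,.084,'collar')
cv2.imwrite('pics/h.png',cv2.resize(d['frame'],(800,600),interpolation=2)[:,:,::-1])
E
```

```text
[0.61249582 0.1406806  0.18243592] -91.80224448079385 [ 1.07437456e-01  9.56473861e-02  1.65030104e+00 -3.27269129e-05
  1.39766354e+00  1.70969486e+00]
rib 944 0.06476159867123742 ((613.1019287109375, 139.64163208007812), (15.099973678588867, 60.67053985595703), 87.84293365478516)
foot 2060 0.03708012741490173 ((613.5404663085938, 139.877197265625), (45.00979995727539, 79.49687957763672), 88.17510223388672)
knobbar 1175 0.06404047031218997 ((602.1307983398438, 20.382892608642578), (57.11521530151367, 84.1965103149414), 62.62260437011719)
collar 6458 0.08096079535407268 ((609.0552978515625, 33.02621078491211), (105.19889068603516, 104.72501373291016), 88.28247833251953)
```

View pics/h.png

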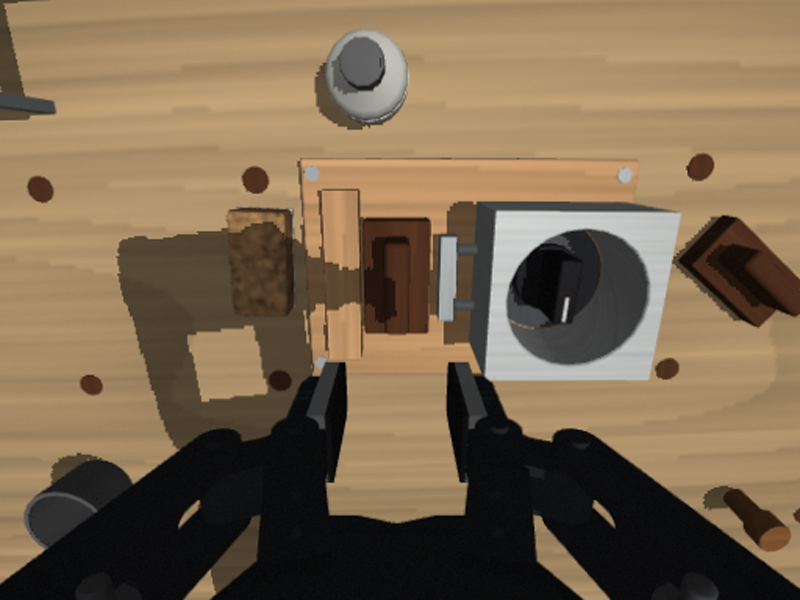

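The pull sits in the channel at (397,275), square and close to the stop. The knob bar in the well is at (565,290). I'll move over the knob and make a half turn to leave wrist range for the clockwise turning.

>>> {"api": "send_rows", "payload": {
  "rows": [
    [2.8,[0,5.4,0],0],
    [2.8,[0,5.4,0],0],
    [2.8,[0,0,0],-10],
    [2.8,[0,0,0],-10],
    [2.8,[0,0,0],-10],
    [2.8,[0,0,0],-10],
    [2.8,[0,0,0],-10],
    [2.8,[0,0,0],-10],
    [2.8,[0,0,0],-10],
    [2.8,[0,0,0],-10]
  ]
}}

```text
t: 10.4
tool_pos: [0.6087, 0.0329, 0.1812]
tool_rot: [-2.43, -1.987, 0.005]
contact_force: [0.1, 0.6, 0.1]
opening: 0.0282
grip_force: 0.0
```

>>> {"api": "send_rows", "payload": {
  "rows": [
    [2.8,[0,0,0],-10],
    [2.8,[0,0,0],-10],
    [2.8,[0,0,0],-10],
    [2.8,[0,0,0],-10],
    [2.8,[0,0,0],-10],
    [2.8,[0,0,0],-10],
    [2.8,[0,0,0],-10],
    [2.8,[0,0,0],-10],
    [2.8,[0,0,0],-10],
    [2.8,[0,0,0],-10]
  ]
}}

```text
t: 11.65
tool_pos: [0.6087, 0.0329, 0.1812]
tool_rot: [-0.04, -3.137, -0.0]
contact_force: [-0.5, -0.8, 0.0]
opening: 0.0279
grip_force: 0.0
```

```bash
python3 - <<'E'
from h import *
import pickle
d=ctrl.get_image('wrist');pickle.dump(d,open('D5.pkl','wb'))
o=ctrl.get_obs();M=R.from_rotvec(o['tool_rot']).as_matrix();print(o['tool_pos'],np.degrees(np.arctan2(M[1,1],M[0,1])),o['q'])
Y=cloud(d).reshape(-1,3)
def r(x,y,w,a,b,n):
  Q=Y[(np.hypot(Y[:,0]-x,Y[:,1]-y)<w)&(Y[:,2]>a)&(Y[:,2]<b)];print(n,len(Q),Q[:,2].mean() if len(Q) else 0,cv2.minAreaRect((Q[:,:2]*1000).astype(np.float32)) if len(Q) else '')
r(.6091,.033,.034,.058,.070,'knobbar');r(.61,.03,.09,.076,.085,'collar')
cv2.imwrite('pics/i.png',cv2.resize(d['frame'],(800,600),interpolation=2)[:,:,::-1])
E
```

```text
[0.60870515 0.03290269 0.18125888] 88.72546718621898 [-6.80212657e-02  5.42813550e-02  1.69595109e+00 -1.53436186e-06
  1.39529862e+00 -1.61657288e+00]
knobbar 613 0.06489807061707298 ((609.141357421875, 33.45565414428711), (13.971637725830078, 41.98687744140625), 85.97709655761719)
collar 6179 0.08100688062557514 ((609.5519409179688, 33.469425201416016), (104.36857604980469, 104.9298095703125), 88.03304290771484)
```

View pics/i.png

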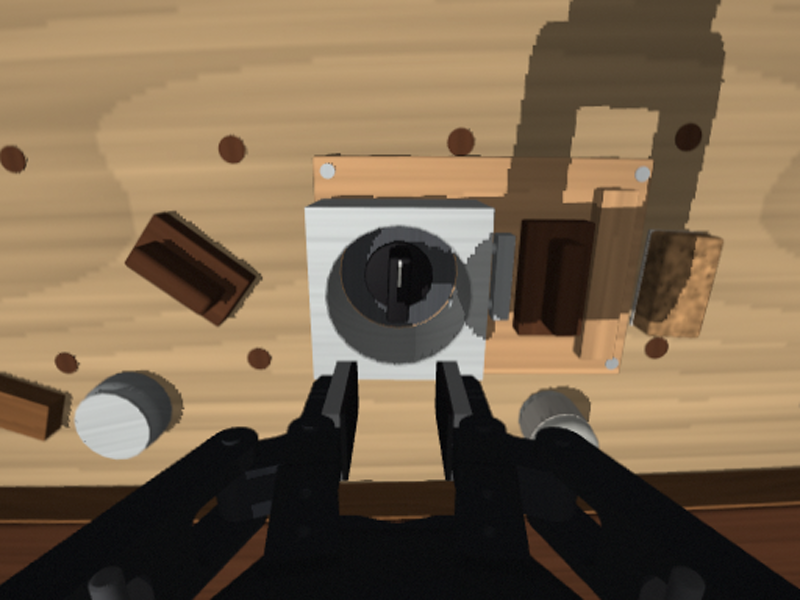

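The bar is centred at (400,290) in the well. It measures (609.2,33.5) mm at -4.0°, so the knob stands at about 0.04 rad. I'll descend into the well.

>>> {"api": "send_rows", "payload": {
  "rows": [
    [2.8,[-0.05,0.06,3],2.7],
    [2.8,[0,0,4],0],
    [2.8,[0,0,2.5],0],
    [2.8,[0,0,2.5],0],
    [2.8,[0,0,1.5],0],
    [2.8,[0,0,0.8],0],
    [2.8,[0,0,0],0],
    [2.8,[0,0,0],0]
  ]
}}

```text
t: 12.7
tool_pos: [0.6112, 0.0334, 0.0418]
tool_rot: [0.124, 3.137, -0.0]
contact_force: [-0.3, 0.4, 0.6]
opening: 0.028
grip_force: 0.0
```

>>> {"api": "send_rows", "payload": {
  "rows": [
    [2.8,[0,0,0.6],0],
    [2.8,[0,0,0],0],
    [2.8,[0,0,0],0]
  ]
}}

```text
t: 13.08
tool_pos: [0.6105, 0.0335, 0.0348]
tool_rot: [0.123, 3.139, 0.0]
contact_force: [-0.1, -0.3, 0.5]
opening: 0.0285
grip_force: 0.1
```

```bash
cat > st.py <<'E'
from h import *
import sys
o=ctrl.get_obs();M=R.from_rotvec(o['tool_rot']).as_matrix()
print('t',o['t'],'p',(o['tool_pos']*1000).round(2),'yang',np.degrees(np.arctan2(M[1,1],M[0,1])).round(2),'F',o['contact_force'].round(2),'T',o['wrist_torque'].round(3),'op',o['opening'],o['grip_force'],'q6',o['q'][5].round(3),'eff6',o['effort'][5].round(3))
E
python3 st.py
```

```text
t 13.075 p [610.46  33.46  34.77] yang 85.5 F [-0.09 -0.26  0.54] T [ 0.03  -0.063  0.08 ] op 0.028490552910285533 0.08905054070055485 q6 -1.559 eff6 0.007
```

>>> {"api": "send_rows", "payload": {
  "rows": [
    [2.8,[0.1,0,0],0],
    [1.0,[0,0,0],0],
    [1.0,[0,0,0],0],
    [1.0,[0,0,0],0],
    [1.0,[0,0,0],0],
    [1.0,[0,0,0],0]
  ],
  "newtons": 70
}}

```text
t: 13.82
tool_pos: [0.6093, 0.034, 0.0348]
tool_rot: [-0.123, -3.139, -0.001]
contact_force: [-3.5, 4.6, 3.7]
opening: 0.0128
grip_force: 69.3
```

```bash
python3 st.py
```

```text
t 13.825 p [609.29  34.    34.82] yang 85.51 F [-3.52  4.63  3.7 ] T [0.718 0.379 0.179] op 0.012843067315745582 69.32176351547241 q6 -1.559 eff6 0.202
```

>>> {"api": "send_rows", "payload": {
  "rows": [
    [1.0,[0,0,0],3],
    [1.0,[0,0,0],5],
    [1.0,[0,0,0],6],
    [1.0,[0,0,0],6],
    [1.0,[0,0,0],4],
    [1.0,[0,0,0],0],
    [1.0,[0,0,0],0]
  ]
}}

```text
t: 14.7
tool_pos: [0.6091, 0.0335, 0.0348]
tool_rot: [-0.773, -3.044, -0.0]
contact_force: [-4.3, 3.5, 6.0]
opening: 0.0128
grip_force: 69.5
```

```bash
python3 st.py
```

```text
t 14.7 p [609.14  33.51  34.8 ] yang 61.5 F [-4.25  3.52  6.03] T [ 0.52   0.647 -0.175] op 0.012794511166261183 69.5268988609314 q6 -1.141 eff6 -0.23
```

>>> {"api": "send_rows", "payload": {
  "rows": [
    [1.0,[0,0,0],3],
    [1.0,[0,0,0],0],
    [1.0,[0,0,0],0]
  ]
}}

```text
t: 15.08
tool_pos: [0.6091, 0.0335, 0.0348]
tool_rot: [-0.851, -3.023, 0.0]
contact_force: [-3.6, 2.7, 5.4]
opening: 0.0131
grip_force: 69.5
```

```bash
python3 st.py
```

```text
t 15.075 p [609.1   33.48  34.77] yang 58.55 F [-3.62  2.74  5.38] T [ 0.471  0.681 -0.037] op 0.013144241398628928 69.52826499938965 q6 -1.089 eff6 -0.046
```

>>> {"api": "send_rows", "payload": {
  "rows": [
    [1.0,[0,0,0],3],
    [1.0,[0,0,0],0],
    [1.0,[0,0,0],0]
  ]
}}

```text
t: 15.45
tool_pos: [0.6091, 0.0334, 0.0348]
tool_rot: [-0.93, -3.0, 0.001]
contact_force: [-4.3, 3.3, 5.6]
opening: 0.0131
grip_force: 69.5
```

```bash
python3 st.py
```

```text
t 15.45 p [609.09  33.41  34.81] yang 55.54 F [-4.28  3.26  5.57] T [ 0.47   0.685 -0.085] op 0.013086375118547836 69.54426527023315 q6 -1.036 eff6 -0.044
```

>>> {"api": "send_rows", "payload": {
  "rows": [
    [1.0,[0,0,0],3],
    [1.0,[0,0,0],0],
    [1.0,[0,0,0],0]
  ]
}}

```text
t: 15.82
tool_pos: [0.6091, 0.0334, 0.0348]
tool_rot: [-1.008, -2.974, 0.001]
contact_force: [-4.5, 2.7, 5.8]
opening: 0.0131
grip_force: 69.6
```

```bash
python3 st.py
```

```text
t 15.825 p [609.06  33.37  34.81] yang 52.54 F [-4.49  2.75  5.84] T [ 0.41   0.733 -0.06 ] op 0.013117285670178716 69.56089496612549 q6 -0.984 eff6 -0.044
```

>>> {"api": "send_rows", "payload": {
  "rows": [
    [1.0,[0,0,0],3],
    [1.0,[0,0,0],0],
    [1.0,[0,0,0],0]
  ]
}}

```text
t: 16.2
tool_pos: [0.609, 0.0333, 0.0348]
tool_rot: [-1.086, -2.947, 0.001]
contact_force: [-3.5, 3.1, 5.8]
opening: 0.0131
grip_force: 69.6
```

```bash
python3 st.py
```

```text
t 16.2 p [608.99  33.3   34.76] yang 49.54 F [-3.51  3.1   5.78] T [ 0.384  0.752 -0.067] op 0.013085744905181355 69.57960963249207 q6 -0.932 eff6 -0.043
```

>>> {"api": "send_rows", "payload": {
  "rows": [
    [1.0,[0,0,0],3],
    [1.0,[0,0,0],0],
    [1.0,[0,0,0],0]
  ]
}}

```text
t: 16.58
tool_pos: [0.6089, 0.0333, 0.0348]
tool_rot: [-1.162, -2.917, 0.001]
contact_force: [-4.6, 3.5, 6.6]
opening: 0.013
grip_force: 69.6
```

```bash
python3 st.py
```

```text
t 16.575 p [608.95  33.27  34.79] yang 46.55 F [-4.58  3.54  6.63] T [ 0.35   0.792 -0.083] op 0.012996504109594551 69.59800243377686 q6 -0.879 eff6 -0.038
```

>>> {"api": "send_rows", "payload": {
  "rows": [
    [1.0,[0,0,0],3],
    [1.0,[0,0,0],0],
    [1.0,[0,0,0],0]
  ]
}}

```text
t: 16.95
tool_pos: [0.6089, 0.0332, 0.0348]
tool_rot: [-1.238, -2.886, 0.001]
contact_force: [-4.8, 1.9, 7.0]
opening: 0.0126
grip_force: 69.6
```

```bash
python3 st.py
```

```text
t 16.95 p [608.91  33.24  34.8 ] yang 43.55 F [-4.8   1.88  6.96] T [0.326 0.785 0.   ] op 0.012632186701034642 69.61813688278198 q6 -0.827 eff6 -0.037
```

>>> {"api": "send_rows", "payload": {
  "rows": [
    [1.0,[0,0,0],3],
    [1.0,[0,0,0],0],
    [1.0,[0,0,0],0]
  ]
}}

```text
t: 17.32
tool_pos: [0.6089, 0.0332, 0.0348]
tool_rot: [-1.313, -2.852, 0.002]
contact_force: [-3.8, 1.3, 6.0]
opening: 0.0127
grip_force: 69.6
```

```bash
python3 - <<'E'
import runpy;runpy.run_path('st.py')
from h import *
d=ctrl.get_image('wrist')
cv2.imwrite('pics/j.png',cv2.resize(d['frame'],(800,600),interpolation=2)[:,:,::-1])
E
```

```text
t 17.325 p [608.87  33.21  34.8 ] yang 40.55 F [-3.83  1.25  5.95] T [ 0.308  0.864 -0.043] op 0.012719097696993977 69.63980555534363 q6 -0.775 eff6 -0.037
```

View pics/j.png

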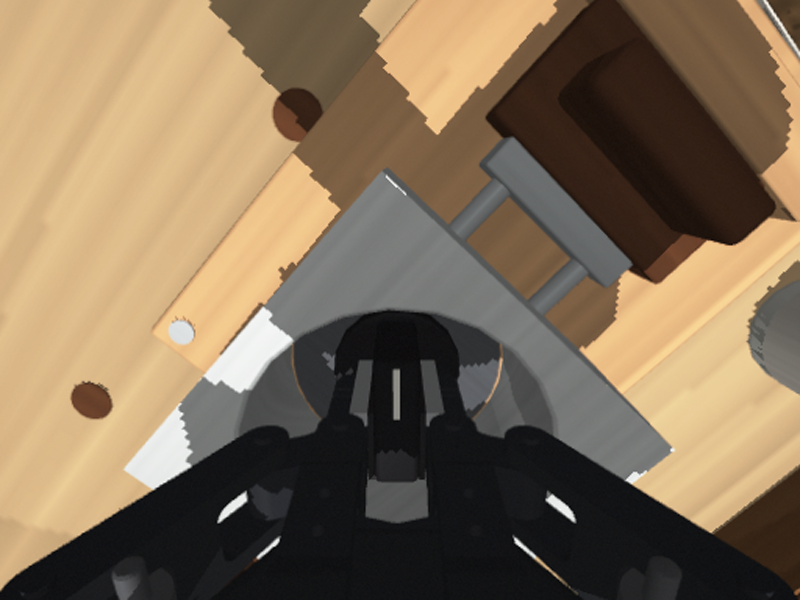

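Jaw face near (560,210) is now touching the foot. The held moment has risen by about 0.006, which fits the pull sliding toward the stop. I'll continue in equal steps.

>>> {"api": "send_rows", "payload": {
  "rows": [
    [1.0,[0,0,0],3],
    [1.0,[0,0,0],0],
    [1.0,[0,0,0],0]
  ]
}}

```text
t: 17.75
tool_pos: [0.6088, 0.0331, 0.0348]
tool_rot: [-1.388, -2.817, 0.002]
contact_force: [-4.9, 2.2, 6.6]
opening: 0.0131
grip_force: 69.7
```

```bash
python3 st.py
```

```text
t 17.75 p [608.82  33.15  34.79] yang 37.54 F [-4.9   2.21  6.61] T [ 0.341  0.862 -0.022] op 0.013057372132538289 69.66091632843018 q6 -0.722 eff6 -0.036
```

>>> {"api": "send_rows", "payload": {
  "rows": [
    [1.0,[0,0,0],3],
    [1.0,[0,0,0],0],
    [1.0,[0,0,0],0]
  ]
}}

```text
t: 18.12
tool_pos: [0.6088, 0.0331, 0.0348]
tool_rot: [-1.461, -2.78, 0.002]
contact_force: [-4.8, 1.9, 5.9]
opening: 0.0127
grip_force: 69.7
```

```bash
python3 st.py
```

```text
t 18.125 p [608.77  33.12  34.79] yang 34.55 F [-4.8   1.9   5.95] T [ 0.281  0.859 -0.091] op 0.012728193242461787 69.68533515930176 q6 -0.67 eff6 -0.036
```

>>> {"api": "send_rows", "payload": {
  "rows": [
    [1.0,[0,0,0],3],
    [1.0,[0,0,0],0],
    [1.0,[0,0,0],0]
  ]
}}

```text
t: 18.5
tool_pos: [0.6087, 0.0331, 0.0348]
tool_rot: [-1.533, -2.74, 0.002]
contact_force: [-6.2, 1.9, 6.0]
opening: 0.013
grip_force: 69.7
```

```bash
python3 st.py
```

```text
t 18.5 p [608.73  33.07  34.79] yang 31.54 F [-6.23  1.95  5.98] T [ 0.28   0.99  -0.087] op 0.012960815819503688 69.7078549861908 q6 -0.618 eff6 -0.035
```

>>> {"api": "send_rows", "payload": {
  "rows": [
    [1.0,[0,0,0],3],
    [1.0,[0,0,0],0],
    [1.0,[0,0,0],0]
  ]
}}

```text
t: 18.88
tool_pos: [0.6086, 0.0331, 0.0348]
tool_rot: [-1.604, -2.699, 0.003]
contact_force: [-6.1, 0.6, 6.8]
opening: 0.0132
grip_force: 69.7
```

```bash
python3 st.py
```

```text
t 18.875 p [608.62  33.06  34.75] yang 28.56 F [-6.13  0.59  6.78] T [0.266 0.985 0.056] op 0.013220505363809525 69.73212003707886 q6 -0.565 eff6 0.007
```

>>> {"api": "send_rows", "payload": {
  "rows": [
    [1.0,[0,0,0],3],
    [1.0,[0,0,0],0],
    [1.0,[0,0,0],0]
  ]
}}

```text
t: 19.25
tool_pos: [0.6086, 0.033, 0.0348]
tool_rot: [-1.674, -2.657, 0.003]
contact_force: [-5.6, 1.6, 7.1]
opening: 0.0132
grip_force: 69.8
```

```bash
python3 st.py
```

```text
t 19.25 p [608.59  33.04  34.78] yang 25.57 F [-5.63  1.63  7.06] T [0.235 0.966 0.068] op 0.013215978483735683 69.75887417793274 q6 -0.513 eff6 0.054
```

>>> {"api": "send_rows", "payload": {
  "rows": [
    [1.0,[0,0,0],3],
    [1.0,[0,0,0],0],
    [1.0,[0,0,0],0]
  ]
}}

```text
t: 19.62
tool_pos: [0.6086, 0.033, 0.0348]
tool_rot: [-1.743, -2.612, 0.003]
contact_force: [-5.2, 1.4, 7.0]
opening: 0.0133
grip_force: 69.8
```

```bash
python3 st.py
```

```text
t 19.625 p [608.56  33.05  34.8 ] yang 22.58 F [-5.18  1.35  7.04] T [0.233 1.063 0.04 ] op 0.013265462591796437 69.7866940498352 q6 -0.461 eff6 0.102
```

Rise is about 0.138 N m, so roughly 14 N of clamping. I'll release and rise straight up.

>>> {"api": "send_rows", "payload": {
  "rows": [
    [1.6,[0,0,0],0],
    [2.2,[0,0,0],0],
    [2.8,[0,0,0],0],
    [2.8,[0,0,0],0],
    [2.8,[0,0,-1],0],
    [2.8,[0,0,-3],0],
    [2.8,[0,0,-5],0],
    [2.8,[0,0,-5],0],
    [2.8,[0,0,0],0],
    [2.8,[0,0,0],0]
  ]
}}

```text
t: 20.88
tool_pos: [0.6092, 0.0336, 0.1746]
tool_rot: [-1.745, -2.612, -0.0]
contact_force: [0.1, -0.5, 0.6]
opening: 0.028
grip_force: 0.0
```

```bash
python3 - <<'E'
import runpy;runpy.run_path('st.py')
from h import *
d=ctrl.get_image('wrist');Y=cloud(d).reshape(-1,3)
def r(x,y,w,a,b,n):
  Q=Y[(np.hypot(Y[:,0]-x,Y[:,1]-y)<w)&(Y[:,2]>a)&(Y[:,2]<b)];print(n,len(Q),cv2.minAreaRect((Q[:,:2]*1000).astype(np.float32)) if len(Q) else '')
r(.6092,.033,.034,.058,.070,'knobbar');r(.613,.142,.05,.058,.070,'rib')
E
```

```text
t 20.875 p [609.17  33.62 174.61] yang 22.51 F [ 0.05 -0.53  0.64] T [ 0.034 -0.018  0.027] op 0.02802842700877977 0.0 q6 -0.46 eff6 -0.0
knobbar 635 ((609.0488891601562, 33.73386764526367), (13.997259140014648, 41.72234344482422), 22.993932723999023)
rib 1409 ((613.5036010742188, 142.91329956054688), (15.796697616577148, 59.68346405029297), 87.911376953125)
```

The knob stayed where I left it: bar normal at 23°, tool at 22.5°. The pull is square against the stop, so I'm handing in.

```bash
python3 -c "
from station import ctrl
print(ctrl.finish_job())"
```

```text
the job is handed in; nothing more can be done
None
```

The walnut pull nearest the base is clamped against the stop at an estimated 14 N (from the rise in held moment on the knob). The gripper is clear and the job was handed in at about 21 s; no verdict came back.

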